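Ease a press-fit wooden form apart with a hand wedge

TASK

Take the wooden wedge from the tool block and ease the far half of the two-part form off the near half: push the wedge part-way (about 5 mm of opening) into the slot at the form's left end (the +y end), then slowly down the slot at the right end until you feel its tip touch the stop hidden at the bottom, and then down the left slot until it touches the stop there too. Push gently, never let one end get more than 6 mm further open than the other, and at the end stand the wedge back in its slot in the tool block with everything else on the bench left where it is.

Things in the scene. Friction and masses are not known exactly. Their poses are not given: they have to be found in the camera images.
- near_half: Near half of the form: hardwood, 34 mm (x) by 184 mm (y) by 70 mm (z), the half nearer the robot. Origin: on the seam plane, halfway along the seam, on the underside (12 mm above the bench; its top is at 82 mm). x points across the seam to the far half, y along the seam to the left end, z up.
- far_half: Far half, mirror image of the near half, pressed on dowels. It moves away along +x, each end on its own (friction about 5 N per end, no spring, up to about 16 mm), and stays where it is left. Origin: on its seam face, at the middle of the right slot, on the underside; axes parallel to the near half's when closed.
- slot_left (a point): Middle of the mouth of the left (+y) slot, on the near half's seam plane, level with the form's top, 69 mm from the form's middle. Slot, seam closed: upright, 26 mm long (y), 6 mm wide (x; 3 mm into each half); the top 10 mm flares to 18 mm wide. An opened end adds its opening to the width, so the slot's middle lies half the opening to +x of this point.
- slot_right (a point): The same for the right (-y) slot.
- far_left (a point): Point on the far half's seam face, at the middle of the left slot, level with the top: its x in the near half's frame is the opening of the left end (0 when closed, as at the start). A wedge whose tip is D mm below the form's top holds that end open by about 0.25 x (D - 10) - 3.5 mm (give or take 0.5 mm).
- far_right (a point): The same for the right end.
- foot_left: Foot of the left slot, origin at the slot's middle on the form's underside. It carries a hidden rigid stop, its top 12 to 22 mm above this origin (48 to 58 mm below the form's top), different at each end and not measured: only felt. Touch it with 2 N or more for a quarter second. Wedging is felt as a steady push of 4 to 10 N, the stop as a sudden rise on top of it.
- foot_right: The same for the right slot; its stop's height is independent of the left one's.
- wedge_handle (a point): Middle of the handle of the wedge, which stands tip down in the tool block. Handle: square bar 26 by 26 mm, 52 mm high, centred here; below it a collar 36 by 36 by 8 mm (its top 26 mm below this point), then the blade, 70 mm long. The tip is 105 mm below this point. z up.
- wedge: The wedge (about 120 g, wood), origin at the middle of its blunt tip, z up to the handle. The blade is 16 mm wide along y and tapers along x, symmetrically and evenly, from 20.5 mm thick at the collar to 3 mm at the tip; turned half round it is the same. In the form, its x must lie along the form's x. Keep its force on the form below 30 N.
- block_slot (a point): Middle of the mouth of the wedge's slot in the tool block, on the block's top, 79 mm above the bench; axes are the block's. Slot 27 mm (x) by 23 mm (y), straight, 79 mm deep. The wedge stands in it, its axes along the block's, with its collar on the block's top: handle middle 34 mm above this point. Block: fixed, 70 by 160 mm; the slot is 45 mm to -y of its middle.
- rasp: Small rasp with a round wooden handle of 26 mm diameter, standing in the tool block's other hole, 90 mm from the wedge, reaching 36 mm above the block; leave alone.
- glue_jar: Closed glue jar, 64 mm across, 90 mm high; leave alone.
- mallet: Mallet about 240 mm long; leave alone.
- offcut: Wooden offcut 70 by 45 by 30 mm; leave alone.
- spool: Wooden spool 40 mm across, 34 mm high; leave alone.
- form_board: Plywood board, 150 by 230 by 12 mm, fixed to the bench, carries the whole form. On it the form floats along its x, up to 12 mm either way from the board's middle, with light friction (1.5 N), so it centres itself on a wedge pushed straight down; it cannot shift along y, or turn. Origin: centre of its underside; x and y as the form's.
Mind the look-alikes: they are no part of the job. What is shaped like the wedge but yellow is not meant.

How it is judged:
On the way, in this order (a step that is already met when the one before it is completed fails the run):
1. the left end is wedged open by at least 2.5 mm (x of far_left in the frame of near_half above 0.0025 m and contact force between wedge and form_board above 1 N), for 0.1 s.
2. the wedge's tip touches the stop in the right slot (contact force between wedge and foot_right above 2 N), for 0.15 s.
3. the wedge's tip touches the stop in the left slot (contact force between wedge and foot_left above 2 N), for 0.15 s.
At the end, for the whole second after the job is handed in: both ends of the far half are open by at least 5 mm and differ by less than 6 mm; the wedge stands upright (within 7 degrees) in its slot in the tool block, within 12 mm sideways and its collar within 4 mm of the block's top, released and at rest (x of each of far_left, far_right in the frame of near_half above 0.005 m and angle between the x axis of far_half and the x axis of near_half, either way round below 0.0435 rad and horizontal distance between wedge_handle and block_slot below 0.012 m and z of wedge_handle in the frame of block_slot below 0.038 m and angle between wedge's own z axis and vertical below 0.12 rad and linear speed of wedge below 0.02 m/s and contact force between the fingers and wedge below 0.1 N); the robot touches nothing.
It fails at once if one end of the far half gets more than 6 mm further open than the other (angle between the x axis of far_half and the x axis of near_half, either way round above 0.0435 rad).
It fails at once if the wedge is forced: more than 30 N on the form (contact force between wedge and form_board above 30 N).
It fails at once if the robot pushes on the form itself (contact force between any of the fingers, the arm and form_board above 5 N).
It fails at once if a bystander (rasp, glue jar, mallet, offcut or spool) is moved more than 20 mm (distance of any of rasp, glue_jar, mallet, offcut, spool from where it was at the start of the episode above 0.02 m).
It also fails if it takes over 72 s, if anything falls off the work surface, if the arm or the gripper's body presses on something with over 40 N, if the wrist force passes 120 N, or if a joint passes its speed limit or range.

ROBOT

A 6-joint arm with a two-finger parallel gripper is mounted at the origin on the work surface. World frame = base frame: x ahead of the robot, y to its left, z up, the work surface at z = 0. Lengths are in m, angles in rad, forces in N, time in s.
With the tool pointing down it reaches from about 0.375 to 0.75 m from the base axis. Payload 9 kg.
Tool frame: the origin (TCP) lies at the very end of the fingers, on their centre line; the grasp point (between the pads) lies hold_point_z behind it (hold_point_z is the distance from the TCP to the grasp point, in m); z points along the fingers, y is the direction in which the jaws open and shut (so a half turn about z gives the same grasp; the last joint's range is limited). The gripper opens to 85 mm and grips with 20 to 120 N. Pads are 22 mm wide; open, the fingers measure 114 mm over their backs; the gripper's body (76 mm by 85 mm) begins 54 mm behind the grasp point. The pads swing forward as they close: fully open they stand 13 mm farther back than shut.
Start: joints at [-1.333, 0.104, 0.097, 1.564, 0, 1.353], TCP at [0.264, -0.539, 0.231] pointing down, gripper open.
Joint ranges: [-2.99, 2.99], [-0.84, 1.86], [-1.1, 1.16], [-1.84, 2.11], [-1.51, 1.56], [-3.14, 3.14]. Speed limits (rad/s): [2.22, 2.22, 2.57, 3.14, 3.14, 3.14].

INTERFACE

Orientations are given as a rotation vector (axis times angle).
In Python, from cell import sense, capture, finish_job, outline_of, hold_point_z gives the robot as it stands.
- The arm moves only by the shell command python3 -m jog 'ROWS' [FORCE]. ROWS is JSON, a list that holds one entry, the list of rows, each a list of 5 numbers: the closure, from -1 (fully open) to 1 (shut), so that 0 is half open, then the shift along the tool's x, y, z in m, then the turn about the tool's z in degrees. In form: [[[claw, x, y, z, spin], ...]]. A call has exactly 5 rows; each row is the pose to reach, as a shift and turn from the pose measured when the call began, along the tool's axes at that moment; what a row does not reach only later rows make up. A row lasts 1/12 s, in which the tool goes at most 41.7 mm and 7.16 degrees, less where a joint would pass 70% of its speed; a pose out of reach is approached as far as the arm can. A call with a gripper value outside its range is refused whole. The fingers move at their own pace and stop on an object; FORCE is the grip in N (left out, the last holds). Time passes only in rows, so rows that repeat a pose let the fingers close, or fill a call up. It gives the time, the measured TCP pose, the force and the opening at its end, in the units of the state.
- sense(): the state, without advancing time (a new reading comes with each control period).
- capture(name): name is "scene" or "top"; returns a dict with "pixels" (480x640x3 uint8, red, green, blue), "z_map" (480x640 float32, m along the optical axis (not along the pixel's ray), 0 where there is no reading), "fx", "fy", "cx", "cy" (pixels), "R" (3x3) and "t" (3): a world point X has camera coordinates R X + t. Camera axes: x right, y down, z forward; pixel columns grow to the right and rows downward; lengths in m; the calibration is good to about 2 mm. A picture is of the moment at which its call begins.
- finish_job(): hands the job in, once; it reports no verdict.
Trained networks look in a picture, given as the dict that the camera call returned (one of the last four; its "shot" number tells which), for a name from the list of things; names that differ only in an ending like _2 or _b are one class to them, and where a whole thing is asked for, a point or a joint stands for the part that bears it (a point fixed in the world has none). Each returns a list of dicts, best first, with "conf" (0 to 1); they miss things now and then, are a little off and sometimes report something else, mostly with a low value. They report only what shows in the picture. A call takes as long as a camera call. They do not tell look-alikes from the thing itself.
- outline_of(label, picture): "region" (480x640 bool, what is visible of it) and "pixel" ([row, column] in pixels, amid what is visible of it).
The state is a dict: "clock": time; "joints": joint angles; "joint_velocities": joint speeds; "effort": joint torques, N m; "eef_pos": TCP position; "tcp_rot": TCP orientation; "force": force on the tool from outside, world axes, zero at the start; "wrist_torque": the same for the moment, N m; "gripper_width": finger opening in m.
Only numpy, scipy, OpenCV 4.12 (cv2) and the standard library are available. Lean on these libraries where they do the work, as an engineer would, in place of code of your own. Each camera call takes 0.05 s, during which the arm holds its last target.

## Working session

There is one attempt and no reset: what is moved stays moved. The work goes in short steps, Python scripts to look and compute and a shell command to move; the robot and the scene stay as the last step left them, time stands still between calls to the robot, and variables do not carry over. Pictures are saved under pics/ and viewed, and the job is handed in when it is done.

```bash
ls; mkdir -p pics; python3 - <<'E'
from cell import *
import cv2,numpy as np
print(sense(), hold_point_z)
for n in ("scene","top"):
    c=capture(n); cv2.imwrite(f"pics/{n}0.png",c["pixels"][:,:,::-1]); print(n,c["fx"],c["cx"],c["cy"],c["R"],c["t"],c["shot"])
    for l in ["wedge","near_half","far_half","form_board","wedge_handle","rasp"]:
        print(l,[(o["conf"],o["pixel"],int(o["region"].sum())) for o in outline_of(l,c)])
E
```

```text
pics
{'clock': 0.0, 'joints': array([-1.33268790e+00,  1.04680141e-01,  9.64286405e-02,  1.56392194e+00,
       -9.61420633e-06,  1.35310425e+00]), 'joint_velocities': array([-0.00031685,  0.0003029 , -0.00041328,  0.00071243,  0.00144536,
        0.00075908]), 'effort': array([ 1.84925979e-03, -5.56929874e+01,  5.03648472e+01,  1.67504040e-02,
       -1.33613239e-04, -4.91155831e-06]), 'eef_pos': array([ 0.26403255, -0.53838465,  0.2305112 ]), 'tcp_rot': array([-3.05901897e+00, -7.09477011e-01,  3.71664305e-05]), 'force': array([ 0.32276897, -0.45101486, -0.90560063]), 'wrist_torque': array([ 0.04248327,  0.01475563, -0.02632766]), 'gripper_width': 0.08521432651092646} 0.0187
scene 492.10287788104495 316.5032239045652 241.09931451348635 [[-0.42265838  0.90628505 -0.00270126]
 [ 0.73484916  0.34095941 -0.58629634]
 [-0.53043059 -0.24978808 -0.81009216]] [ 0.15848277 -0.30914427  1.42900755] 1
wedge [(0.92, [208.4, 249.7], 481), (0.8, [241.7, 330.2], 475), (0.72, [384.2, 458.2], 940), (0.68, [282.4, 395.1], 416), (0.59, [243.3, 439.8], 548)]
near_half [(0.62, [273.8, 241.0], 3668)]
fa
[... 432 characters left out ...]

 [-0.99723458 -0.00439061 -0.07418841]
 [ 0.07422461 -0.00875327 -0.99720313]] [0.05356038 0.46610504 1.07801221] 2
wedge [(0.97, [167.5, 176.7], 534), (0.82, [297.1, 225.0], 469), (0.76, [257.0, 325.7], 440), (0.6, [260.2, 416.5], 478), (0.53, [212.5, 242.1], 293), (0.4, [262.3, 494.2], 805)]
near_half [(0.78, [180.1, 383.9], 2571)]
far_half [(0.73, [167.5, 383.7], 1142), (0.25, [156.3, 273.3], 221)]
form_board [(0.73, [181.9, 377.1], 5415)]
wedge_handle [(0.97, [299.2, 223.9], 486), (0.79, [257.3, 327.5], 395), (0.68, [170.2, 173.0], 565), (0.65, [259.4, 414.2], 503), (0.57, [212.6, 244.8], 279), (0.49, [179.2, 386.1], 2632)]
rasp [(0.63, [223.8, 209.3], 158), (0.38, [213.1, 244.2], 292)]
```

View pics/scene0.png

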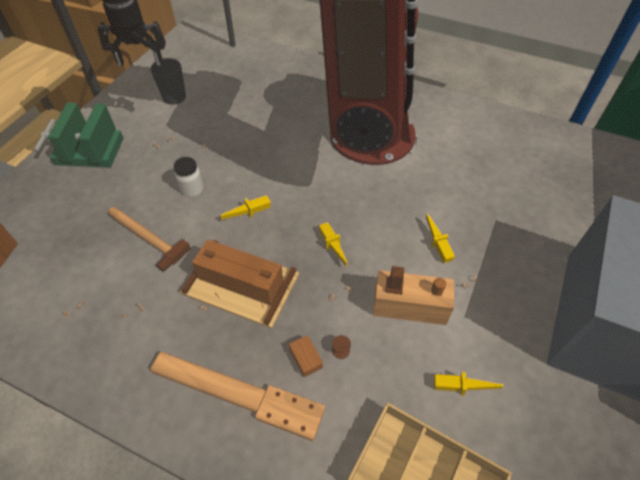

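View pics/top0.png

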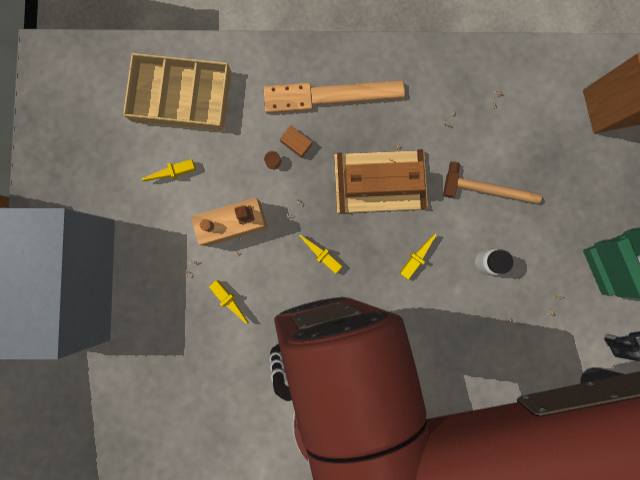

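The wedge stands in the block at about row 212, col 243 in the top picture, with the rasp at (225,207). The form is at (180,385), with its slots near (177,355) and (176,413). The yellow look-alikes lie flat. Next I measure poses from depth.

```bash
cat > h.py <<'E'
from cell import *
import cv2,numpy as np
def cloud(c):
    v,u=np.mgrid[0:480,0:640]; z=c["z_map"]
    P=np.stack([(u-c["cx"])/c["fx"]*z,(v-c["cy"])/c["fy"]*z,z],-1)
    W=(P-c["t"])@c["R"]; W[z==0]=np.nan
    return W
def proj(c,X):
    p=c["R"]@np.array(X)+c["t"]; return p[0]/p[2]*c["fx"]+c["cx"],p[1]/p[2]*c["fy"]+c["cy"]
def ray(c,u,v,h):
    d=c["R"].T@np.array([(u-c["cx"])/c["fx"],(v-c["cy"])/c["fy"],1]); o=-c["R"].T@c["t"]
    return o+d*(h-o[2])/d[2]
def rect(W,lo,hi,x0,x1,y0,y1):
    m=(W[...,2]>lo)&(W[...,2]<hi)&(W[...,0]>x0)&(W[...,0]<x1)&(W[...,1]>y0)&(W[...,1]<y1)
    p=W[m]; r=cv2.minAreaRect((p[:,:2]*1000).astype(np.float32)); return len(p),r,p.mean(0)
E
python3 - <<'E'
from h import *
for n in ("scene","top"):
    c=capture(n);W=cloud(c)
    if n=="top":
        for (r,k) in [(212,243),(225,207),(177,355),(190,380),(172,380),(222,225)]: print(r,k,W[r,k])
        im=cv2.resize(c["pixels"][140:260,180:440],None,fx=3,fy=3,interpolation=cv2.INTER_CUBIC)
        cv2.imwrite("pics/topz.png",im[:,:,::-1])
    else:
        im=cv2.resize(c["pixels"][220:340,170:470],None,fx=2.6,fy=2.6,interpolation=cv2.INTER_CUBIC)
        cv2.imwrite("pics/scz.png",im[:,:,::-1])
    # tops
    print(n,"block",rect(W,.073,.085,.35,.62,.1,.45))
    print(n,"handle",rect(W,.132,.146,.35,.62,.1,.45))
    print(n,"form",rect(W,.076,.088,.45,.75,-.25,.12))
    print(n,"board",rect(W,.008,.016,.45,.75,-.25,.12))
E
```

```text
scene block (1788, ((489.21929931640625, 281.7486267089844), (74.38253784179688, 160.15475463867188), 16.430957794189453), array([0.49417127, 0.28628993, 0.0791968 ]))
scene handle (154, ((503.97308349609375, 239.86697387695312), (27.70945930480957, 25.477304458618164), 16.116146087646484), array([0.50570031, 0.23995976, 0.1386021 ]))
scene form (2238, ((595.0077514648438, -89.72405242919922), (71.720458984375, 185.74168395996094), 2.535064697265625), array([ 0.59622572, -0.08743883,  0.0816571 ]))
scene board (1952, ((586.1636352539062, -65.06819152832031), (270.2878112792969, 369.45263671875), 0.011070135049521923), array([ 0.63977443, -0.07049266,  0.01183455]))
212 243 [0.50219922 0.23276283 0.14006546]
225 207 [0.47488362 0.31716842 0.11847289]
177 355 [ 0.59588931 -0.02136025  0.07237106]
190 380 [ 0.56271632 -0.07930013  0.08445818]
172 380 [ 0.60616535 -0.07984276  0.08244172]
222 225 [0.48548435 0.28458282 0.08174169]
top block (1643, ((489.6928405761719, 280.295654296875), (70.67181396484375, 160.8265838623047), 16.70665168762207), array([0.48760999, 0.28215659, 0.0800992 ]))
top handle (143, ((503.46893310546875, 237.83792114257812), (25.916213989257812, 25.852510452270508), 14.33856201171875), array([0.50326161, 0.23731472, 0.13951276]))
top form (2158, ((595.6351928710938, -91.62838745117188), (68.90135192871094, 184.64141845703125), 2.7971460819244385), array([ 0.59516324, -0.0911665 ,  0.08282123]))
top board (2107, ((598.784423828125, -61.98130798339844), (380.79388427734375, 221.32176208496094), 77.05883026123047), array([ 0.5929512 , -0.08447785,  0.01272597]))
```

View pics/topz.png

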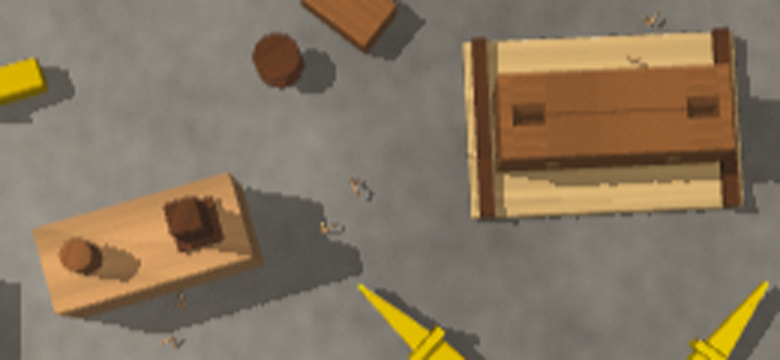

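View pics/scz.png

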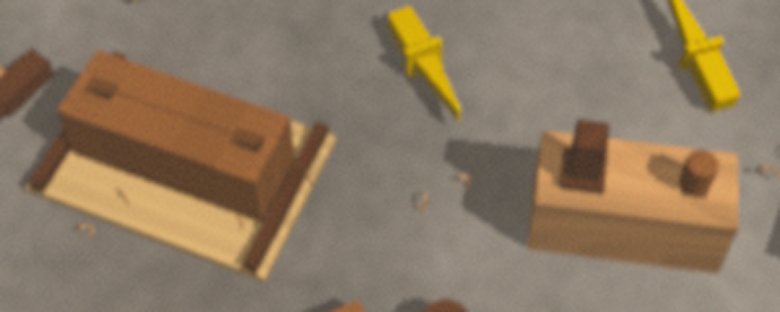

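```bash
cat > go.py <<'E'
import sys,numpy as np
from scipy.spatial.transform import Rotation as Ro
from cell import sense
x,y,z,yaw=map(float,sys.argv[1:5]); s=sense(); R=Ro.from_rotvec(s["tcp_rot"]).as_matrix()
cur=np.degrees(np.arctan2(R[1,0],R[0,0])); d=(yaw-cur+180)%360-180
sh=R.T@(np.array([x,y,z])-s["eef_pos"])
print("t %.2f shift"%s["clock"],sh.round(4),"spin %.1f"%(-d),"pos",s["eef_pos"].round(4),"yaw %.1f"%cur,"tilt %.2f"%np.degrees(np.arccos(-R[2,2])),"F",s["force"].round(1),"w %.4f"%s["gripper_width"],"j6 %.2f"%s["joints"][5])
E
python3 - <<'E'
from h import *
c=capture("top");
for u,v in [(356,178),(414.3,175.7)]: print(ray(c,u,v,.082))
im=c["pixels"][160:200,330:440]; im=cv2.resize(im,None,fx=7,fy=7,interpolation=cv2.INTER_CUBIC)
th=np.radians(2.65)
for s in (69,-69):
    X=[.5955-s/1000*np.sin(th),-.0907+s/1000*np.cos(th),.082]; u,v=proj(c,X); print(X,u,v); cv2.circle(im,(int((u-330+.5)*7),int((v-160+.5)*7)),4,(255,0,0),1)
cv2.imwrite("pics/slots.png",im[:,:,::-1])
E
python3 go.py .503 .238 .2 106.5
```

```text
[ 0.59154309 -0.02292294  0.082     ]
[ 0.59783196 -0.16129648  0.082     ]
[np.float64(0.5923098031453212), np.float64(-0.021773788410878125), 0.082] 355.51440519649947 177.6774318047659
[np.float64(0.5986901968546788), np.float64(-0.15962621158912188), 0.082] 413.5928014321181 175.33872863949435
t 0.85 shift [ 0.5564 -0.5924  0.0313] spin -80.4 pos [ 0.2641 -0.5388  0.2313] yaw 26.1 tilt 0.00 F [-1.1 -0.7 -0.7] w 0.0856 j6 1.35
```

View pics/slots.png

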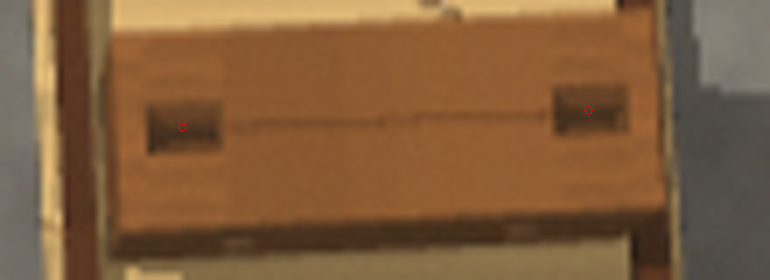

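The predicted slot points land on both slots: left at about (184,128) and right at about (590,109) in the zoom. Now moving to the wedge.

```bash
python3 -m jog '[[[-1,0.556,-0.592,0,-80],[-1,0.556,-0.592,0,-80],[-1,0.556,-0.592,0,-80],[-1,0.556,-0.592,0,-80],[-1,0.556,-0.592,0,-80]]]' 60; python3 go.py .503 .238 .2 106.5
```

```text
clock: 1.27
eef_pos: [0.3255, -0.3379, 0.2312]
tcp_rot: [2.689, 1.624, 0.0]
force: [0.6, -0.7, 0.4]
gripper_width: 0.0856
t 1.27 shift [ 0.5923 -0.1111  0.0311] spin -44.3 pos [ 0.3255 -0.3379  0.2312] yaw 62.2 tilt 0.02 F [ 0.6 -0.7  0.4] w 0.0856 j6 0.97
```

```bash
python3 -m jog '[[[-1,0.592,-0.111,0,-44.3],[-1,0.592,-0.111,0,-44.3],[-1,0.592,-0.111,0,-44.3],[-1,0.592,-0.111,0,-44.3],[-1,0.592,-0.111,0,-44.3]]]' >/dev/null; python3 go.py .503 .238 .2 106.5
```

```text
t 1.68 shift [0.3567 0.1679 0.0313] spin -8.4 pos [ 0.3867 -0.1387  0.2315] yaw 98.1 tilt 0.08 F [0.5 0.1 0.8] w 0.0854 j6 0.76
```

```bash
python3 -m jog '[[[-1,0.357,0.168,0,-8.4],[-1,0.357,0.168,0,-8.4],[-1,0.357,0.168,0,-8.4],[-1,0.357,0.168,0,-8.4],[-1,0.357,0.168,0,-8.4]]]' >/dev/null; python3 go.py .503 .238 .2 106.5
```

```text
t 2.10 shift [0.1543 0.1029 0.0316] spin -0.0 pos [0.448  0.0609 0.2317] yaw 106.5 tilt 0.14 F [ 1.5 -0.6  0.2] w 0.0854 j6 1.13
```

```bash
python3 -m jog '[[[-1,0.154,0.103,0.02,0],[-1,0.154,0.103,0.02,0],[-1,0.154,0.103,0.02,0],[-1,0.154,0.103,0.02,0],[-1,0.154,0.103,0.02,0]]]' >/dev/null; python3 go.py .503 .238 .0945 106.5
```

```text
t 2.52 shift [-0.0033 -0.0015  0.1162] spin 0.1 pos [0.5033 0.2416 0.2107] yaw 106.6 tilt 0.12 F [-0.3 -0.1 -0.1] w 0.0852 j6 1.49
```

```bash
python3 -m jog '[[[-1,-0.0033,-0.0015,0.02,0],[-1,-0.0033,-0.0015,0.045,0],[-1,-0.0033,-0.0015,0.06,0],[-1,-0.0033,-0.0015,0.06,0],[-1,-0.0033,-0.0015,0.06,0]]]' >/dev/null; python3 go.py .503 .238 .0945 106.5; python3 - <<'E'
from h import *
c=capture("top");cv2.imwrite("pics/t1.png",cv2.resize(c["pixels"][140:300,150:350],None,fx=3,fy=3)[:,:,::-1])
c=capture("scene");cv2.imwrite("pics/s1.png",cv2.resize(c["pixels"][180:340,330:500],None,fx=3,fy=3)[:,:,::-1])
E
```

```text
t 2.93 shift [-0.0001  0.0006  0.0559] spin 0.1 pos [0.5023 0.2379 0.1504] yaw 106.6 tilt 0.05 F [-0.2  0.7  0.8] w 0.0855 j6 1.49
```

View pics/s1.png

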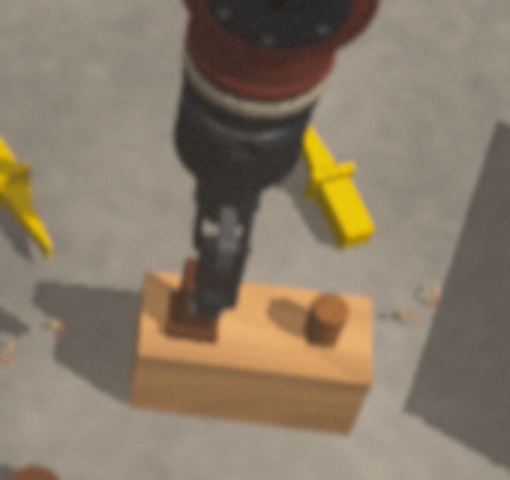

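```bash
python3 - <<'E'
from h import *
c=capture("scene")
f=lambda X:[round(3*(a-b)) for a,b in zip(proj(c,X),(330,180))]
th=np.radians(16.5);ex=np.array([np.cos(th),np.sin(th),0])
p=np.array([.5023,.2379,.1504])
print("tcp",f(p),"fing+x",f(p+.045*ex),"fing-x",f(p-.045*ex),"handletop",f([.503,.238,.139]),"hole",f([.503,.238,.079]))
im=cv2.resize(c["pixels"][190:310,370:470],None,fx=5,fy=5);cv2.imwrite("pics/s2.png",im[:,:,::-1])
W=cloud(c)
for r,k in [(275,402),(270,405),(278,400),(272,394)]: print(r,k,W[r,k])
E
```

```text
tcp [202, 263] fing+x [199, 321] fing-x [206, 208] handletop [200, 273] hole [189, 319]
275 402 [0.57248291 0.25903574 0.23902079]
270 405 [0.56568395 0.26104863 0.24703438]
278 400 [0.57018379 0.25665634 0.22394641]
272 394 [0.55575888 0.24153673 0.21324321]
```

View pics/s2.png

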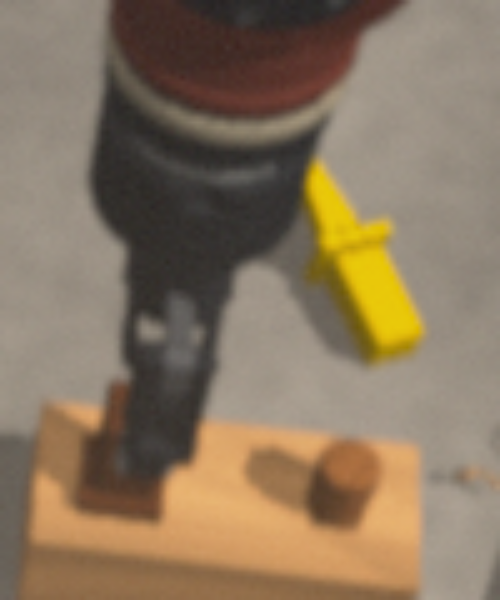

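```bash
python3 -m jog '[[[-1,0,0,0.02,0],[-1,0,0,0.04,0],[-1,0,0,0.0559,0],[-1,0,0,0.0559,0],[-1,0,0,0.0559,0]]]' >/dev/null; python3 go.py .503 .238 .0945 106.5;python3 -m jog '[[[0.9,0,0,0,0],[0.9,0,0,0,0],[0.9,0,0,0,0],[0.9,0,0,0,0],[0.9,0,0,0,0]]]' 70;python3 -m jog '[[[0.9,0,0,0,0],[0.9,0,0,0,0],[0.9,0,0,0,0],[0.9,0,0,0,0],[0.9,0,0,0,0]]]' 70; python3 go.py .503 .238 .0945 106.5
```

```text
t 3.50 shift [ 0.0003 -0.001   0.0027] spin 0.1 pos [0.5041 0.238  0.0973] yaw 106.6 tilt 0.25 F [-0.1  0.3 -0.2] w 0.0856 j6 1.49
clock: 3.92
eef_pos: [0.5043, 0.238, 0.0978]
tcp_rot: [1.876, 2.515, 0.005]
force: [0.7, 1.0, 19.3]
gripper_width: 0.0251
clock: 4.33
eef_pos: [0.5045, 0.2381, 0.098]
tcp_rot: [1.876, 2.515, 0.006]
force: [-0.4, 0.0, 4.0]
gripper_width: 0.0252
t 4.33 shift [ 0.0004 -0.0014  0.0035] spin 0.1 pos [0.5045 0.2381 0.098 ] yaw 106.6 tilt 0.31 F [-0.4  0.   4. ] w 0.0252 j6 1.49
```

```bash
python3 -m jog '[[[0.9,0,0,-0.03,0],[0.9,0,0,-0.06,0],[0.9,0,0,-0.09,0],[0.9,0,0,-0.11,0],[0.9,0,0,-0.11,0]]]' 70; python3 go.py .592 -.022 .21 92.65
python3 - <<'E'
from h import *
c=capture("scene");cv2.imwrite("pics/s3.png",cv2.resize(c["pixels"][140:320,330:500],None,fx=3,fy=3)[:,:,::-1])
c=capture("top");cv2.imwrite("pics/t3.png",cv2.resize(c["pixels"][140:300,150:350],None,fx=3,fy=3)[:,:,::-1])
E
```

```text
clock: 4.75
eef_pos: [0.5057, 0.2384, 0.2127]
tcp_rot: [1.873, 2.512, 0.013]
force: [0.1, -0.6, -0.9]
gripper_width: 0.0255
t 4.75 shift [-0.2742  0.0084  0.0033] spin 13.9 pos [0.5057 0.2384 0.2127] yaw 106.6 tilt 0.66 F [ 0.1 -0.6 -0.9] w 0.0255 j6 1.49
```

View pics/s3.png

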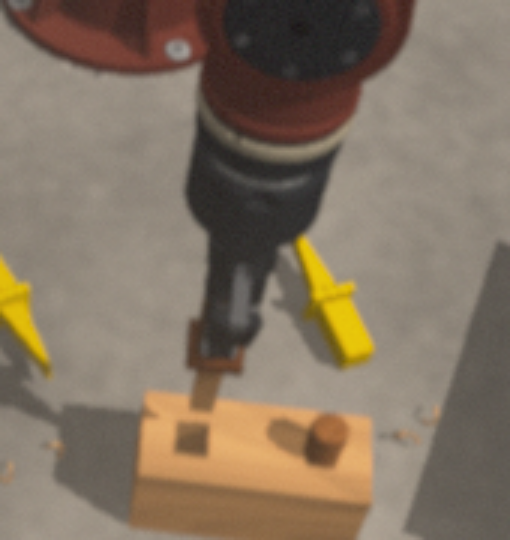

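```bash
python3 -m jog '[[[0.9,-0.03,0.001,0,2.8],[0.9,-0.065,0.002,0,5.6],[0.9,-0.1,0.003,0,8.4],[0.9,-0.135,0.004,0,11.2],[0.9,-0.17,0.005,0,13.9]]]' >/dev/null; python3 go.py .592 -.022 .21 92.65
```

```text
t 5.27 shift [-0.0986  0.0309 -0.0038] spin -0.1 pos [0.5568 0.0752 0.2062] yaw 92.6 tilt 0.19 F [ 0.5  0.1 -1. ] w 0.0251 j6 1.43
```

```bash
python3 -m jog '[[[0.9,-0.035,0.01,-0.001,0],[0.9,-0.07,0.02,-0.002,0],[0.9,-0.0985,0.031,-0.003,0],[0.9,-0.0985,0.031,-0.003,0],[0.9,-0.0985,0.031,-0.003,0]]]' >/dev/null; python3 -m jog '[[[0.9,0,0,0,0],[0.9,0,0,0,0],[0.9,0,0,0,0],[0.9,0,0,0,0],[0.9,0,0,0,0]]]' >/dev/null; python3 go.py .592 -.022 .19 92.65
python3 - <<'E'
from h import *
c=capture("scene");cv2.imwrite("pics/s4.png",cv2.resize(c["pixels"][150:310,160:330],None,fx=3.5,fy=3.5)[:,:,::-1])
c=capture("top");cv2.imwrite("pics/t4.png",cv2.resize(c["pixels"][100:260,280:480],None,fx=3,fy=3)[:,:,::-1])
E
```

```text
t 6.10 shift [0.0004 0.0007 0.0169] spin -0.2 pos [ 0.5914 -0.0225  0.2069] yaw 92.5 tilt 0.10 F [ 0.1  0.2 -1.2] w 0.0253 j6 1.27
```

View pics/s4.png

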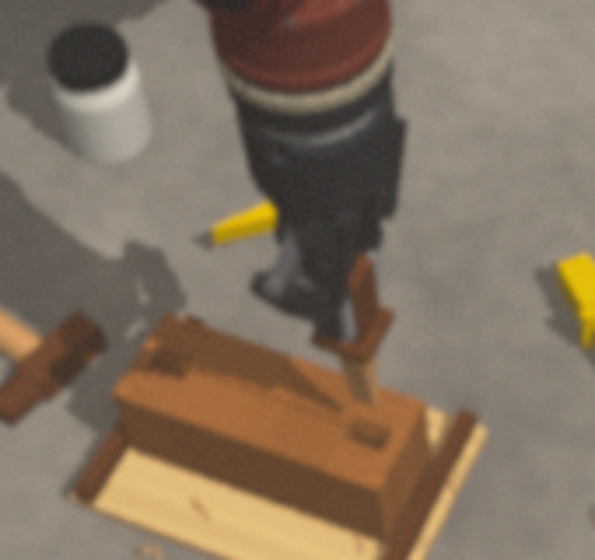

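View pics/t4.png

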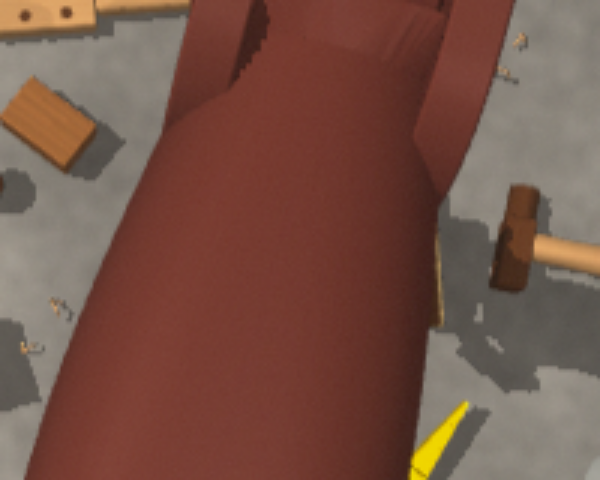

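```bash
python3 - <<'E'
from h import *
c=capture("scene")
f=lambda X:[round(3.5*(a-b)) for a,b in zip(proj(c,X),(160,150))]
print("tip",f([.5914,-.0225,.117]),"slot",f([.5923,-.0218,.082]),"right",f([.5987,-.1596,.082]), "handletop",f([.5914,-.0225,.248]),"collar",f([.5914,-.0225,.192]))
E
```

```text
tip [359, 401] slot [365, 434] right [168, 364] handletop [337, 267] collar [347, 328]
```

```bash
python3 - <<'E'
from h import *
from scipy.spatial.transform import Rotation as Ro
c=capture("scene"); k=8;u0,v0=235,215
im=cv2.resize(c["pixels"][v0:v0+70,u0:u0+60],None,fx=k,fy=k,interpolation=cv2.INTER_CUBIC)
f=lambda X:tuple(int(round(k*(a-b+.5))) for a,b in zip(proj(c,X),(u0,v0)))
th=np.radians(2.5);ex=np.array([np.cos(th),np.sin(th),0]);ey=np.array([-ex[1],ex[0],0]);ez=np.array([0,0,1.])
o=np.array([.5914,-.0225,.117])
def box(hx,hy,z0,z1,hx0=None):
    hx0=hx if hx0 is None else hx0
    for sx in(-1,1):
        for sy in(-1,1):
            cv2.line(im,f(o+sx*hx0*ex+sy*hy*ey+z0*ez),f(o+sx*hx*ex+sy*hy*ey+z1*ez),(0,255,0),1)
    for z,h in((z0,hx0),(z1,hx)):
        q=[(1,1),(1,-1),(-1,-1),(-1,1)]
        for i in range(4):
            a,b=q[i],q[(i+1)%4]; cv2.line(im,f(o+a[0]*h*ex+a[1]*hy*ey+z*ez),f(o+b[0]*h*ex+b[1]*hy*ey+z*ez),(0,255,0),1)
box(.013,.013,.079,.131);box(.018,.018,.071,.079);box(.01025,.008,0,.07,.0015)
cv2.imwrite("pics/s5.png",im[:,:,::-1])
E
```

```text
(no output)
```

View pics/s5.png

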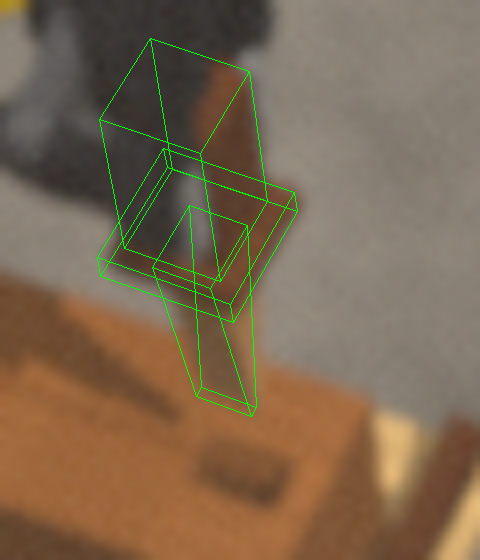

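The overlaid wedge model fits the picture and sits above the left slot, which is at about (245,470). Lowering in stages.

```bash
python3 -m jog '[[[0.9,0.0006,0.0007,0.01,0],[0.9,0.0006,0.0007,0.02,0],[0.9,0.0006,0.0007,0.03,0],[0.9,0.0006,0.0007,0.036,0],[0.9,0.0006,0.0007,0.036,0]]]'; python3 go.py .592 -.022 .152 92.65
python3 - <<'E'
from h import *
c=capture("scene");cv2.imwrite("pics/s6.png",cv2.resize(c["pixels"][200:310,180:310],None,fx=5,fy=5)[:,:,::-1])
E
```

```text
clock: 6.72
eef_pos: [0.591, -0.022, 0.1683]
tcp_rot: [-2.171, -2.265, 0.001]
force: [-0.4, 0.4, -2.4]
gripper_width: 0.0253
t 6.72 shift [-0.0001  0.001   0.0163] spin -0.2 pos [ 0.591  -0.022   0.1683] yaw 92.4 tilt 0.24 F [-0.4  0.4 -2.4] w 0.0253 j6 1.27
```

View pics/s6.png

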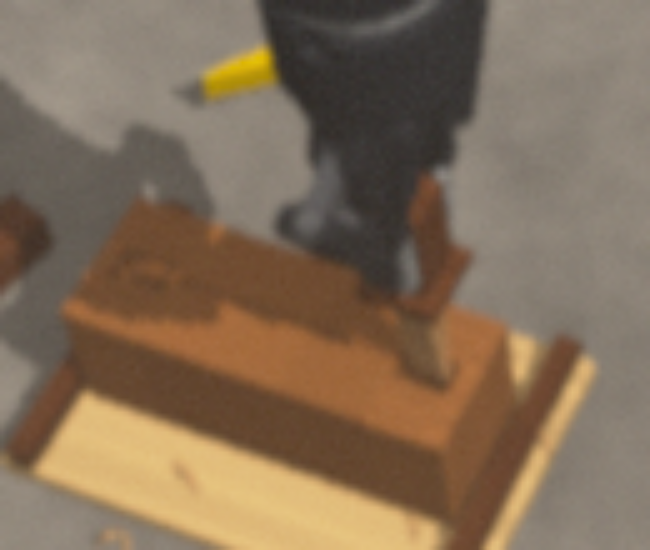

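The tip is entering the left slot, at about (440,380). Continuing slowly.

```bash
python3 -m jog '[[[0.9,0,0.0005,0.003,0],[0.9,0,0.0005,0.006,0],[0.9,0,0.0005,0.009,0],[0.9,0,0.0005,0.012,0],[0.9,0,0.0005,0.015,0]]]'; python3 go.py .592 -.022 .13 92.65;
```

```text
clock: 7.18
eef_pos: [0.592, -0.0221, 0.1543]
tcp_rot: [-2.172, -2.266, -0.001]
force: [-0.2, 0.7, -1.3]
gripper_width: 0.0251
t 7.18 shift [0.0001 0.0001 0.0243] spin -0.2 pos [ 0.592  -0.0221  0.1543] yaw 92.4 tilt 0.17 F [-0.2  0.7 -1.3] w 0.0251 j6 1.27
```

```bash
python3 -m jog '[[[0.9,0,0,0.002,0],[0.9,0,0,0.004,0],[0.9,0,0,0.006,0],[0.9,0,0,0.008,0],[0.9,0,0,0.01,0]]]'; python3 go.py .592 -.022 .13 92.65;
```

```text
clock: 7.6
eef_pos: [0.5926, -0.0223, 0.1454]
tcp_rot: [-2.173, -2.267, -0.002]
force: [-0.1, 0.3, 7.0]
gripper_width: 0.0251
t 7.60 shift [ 0.0002 -0.0006  0.0154] spin -0.2 pos [ 0.5926 -0.0223  0.1454] yaw 92.4 tilt 0.10 F [-0.1  0.3  7. ] w 0.0251 j6 1.27
```

```bash
python3 -m jog '[[[0.9,0,0,0.002,0],[0.9,0,0,0.0035,0],[0.9,0,0,0.005,0],[0.9,0,0,0.0065,0],[0.9,0,0,0.008,0]]]'; python3 go.py .592 -.022 .13 92.65;
```

```text
clock: 8.02
eef_pos: [0.5935, -0.0225, 0.1389]
tcp_rot: [2.173, 2.267, 0.004]
force: [0.7, 0.4, 8.0]
gripper_width: 0.0251
t 8.02 shift [ 0.0005 -0.0015  0.0089] spin -0.2 pos [ 0.5935 -0.0225  0.1389] yaw 92.4 tilt 0.16 F [0.7 0.4 8. ] w 0.0251 j6 1.27
```

```bash
python3 -m jog '[[[0.9,0,0,0.002,0],[0.9,0,0,0.0035,0],[0.9,0,0,0.005,0],[0.9,0,0,0.0065,0],[0.9,0,0,0.0075,0]]]'; python3 go.py .592 -.022 .13 92.65;
```

```text
clock: 8.43
eef_pos: [0.5945, -0.0226, 0.1328]
tcp_rot: [2.172, 2.265, 0.006]
force: [1.0, 0.0, 7.5]
gripper_width: 0.0254
t 8.43 shift [ 0.0007 -0.0025  0.0028] spin -0.2 pos [ 0.5945 -0.0226  0.1328] yaw 92.4 tilt 0.31 F [1.  0.  7.5] w 0.0254 j6 1.27
```

```bash
python3 -m jog '[[[0.9,0,-0.0005,0.001,0],[0.9,0,-0.0005,0.002,0],[0.9,0,-0.0005,0.003,0],[0.9,0,-0.0005,0.0045,0],[0.9,0,-0.0005,0.0045,0]]]'; python3 go.py .592 -.022 .13 92.65;python3 - <<'E'
from h import *
c=capture("scene");cv2.imwrite("pics/s7.png",cv2.resize(c["pixels"][230:310,180:310],None,fx=6,fy=6,interpolation=cv2.INTER_CUBIC)[:,:,::-1])
E
```

```text
clock: 8.85
eef_pos: [0.5948, -0.0228, 0.1293]
tcp_rot: [2.17, 2.264, 0.008]
force: [1.2, 0.1, 4.8]
gripper_width: 0.0253
t 8.85 shift [ 0.0009 -0.0027 -0.0007] spin -0.2 pos [ 0.5948 -0.0228  0.1293] yaw 92.4 tilt 0.43 F [1.2 0.1 4.8] w 0.0253 j6 1.27
```

View pics/s7.png

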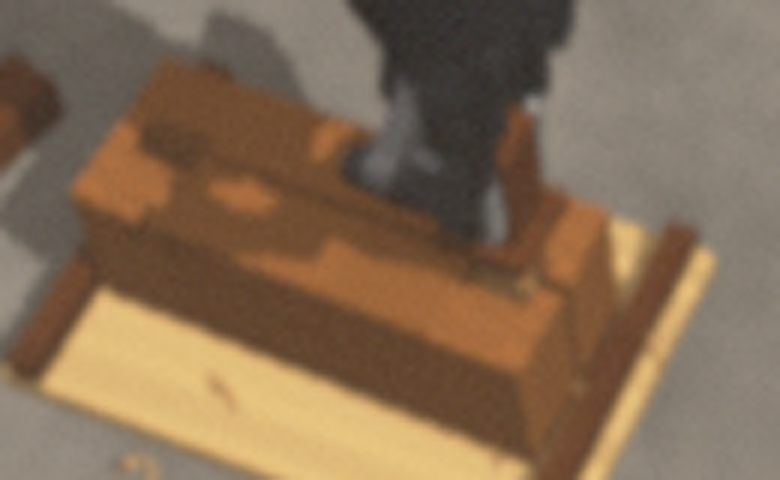

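```bash
python3 -m jog '[[[0.9,0,0,-0.004,0],[0.9,0,0,-0.012,0],[0.9,0,0,-0.024,0],[0.9,0,0,-0.042,0],[0.9,0,0,-0.062,0]]]'; python3 go.py .5985 -.160 .194 92.65;
```

```text
clock: 9.32
eef_pos: [0.5937, -0.0227, 0.1921]
tcp_rot: [2.171, 2.265, 0.007]
force: [-0.5, 0.5, -0.7]
gripper_width: 0.0252
t 9.32 shift [-0.1374 -0.001  -0.0019] spin -0.2 pos [ 0.5937 -0.0227  0.1921] yaw 92.4 tilt 0.35 F [-0.5  0.5 -0.7] w 0.0252 j6 1.27
```

```bash
python3 -m jog '[[[0.9,-0.03,-0.0003,-0.003,-0.2],[0.9,-0.065,-0.0006,-0.003,-0.2],[0.9,-0.1,-0.001,-0.003,-0.2],[0.9,-0.125,-0.001,-0.003,-0.2],[0.9,-0.1374,-0.001,-0.003,-0.2]]]'; python3 -m jog '[[[0.9,0,0,0,0],[0.9,0,0,0,0],[0.9,0,0,0,0],[0.9,0,0,0,0],[0.9,0,0,0,0]]]' >/dev/null; python3 go.py .5985 -.160 .172 92.65;python3 - <<'E'
from h import *
c=capture("scene");cv2.imwrite("pics/s8.png",cv2.resize(c["pixels"][200:310,150:310],None,fx=5,fy=5,interpolation=cv2.INTER_CUBIC)[:,:,::-1])
E
```

```text
clock: 9.73
eef_pos: [0.5984, -0.1632, 0.196]
tcp_rot: [2.169, 2.265, 0.006]
force: [0.1, 0.0, -0.7]
gripper_width: 0.025
t 10.15 shift [ 0.0019 -0.      0.0242] spin -0.1 pos [ 0.5985 -0.1619  0.1962] yaw 92.6 tilt 0.37 F [ 0.1  0.4 -0.8] w 0.0253 j6 1.05
```

View pics/s8.png

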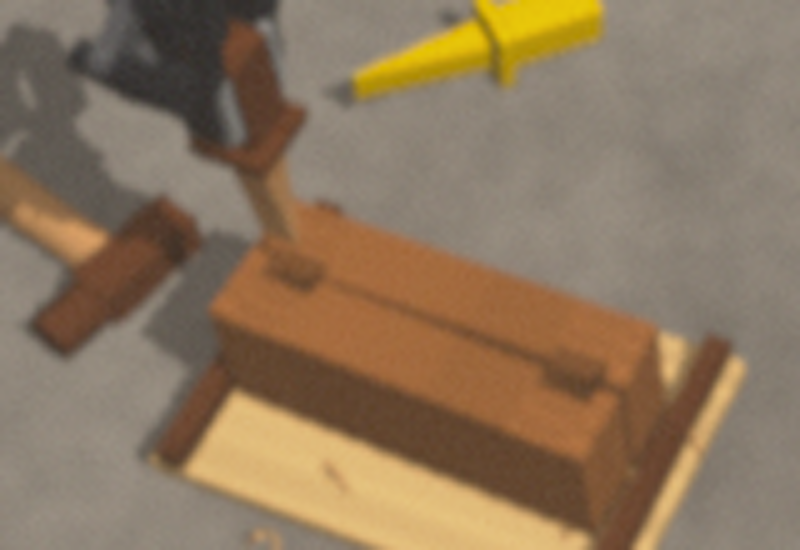

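The left end stays open, with the seam widening to the left. The tip at (285,240) is above the right slot at (297,272), so I lower it there.

```bash
python3 -m jog '[[[0.9,0.0015,0,0.006,0],[0.9,0.0015,0,0.012,0],[0.9,0.0015,0,0.018,0],[0.9,0.0015,0,0.024,0],[0.9,0.0015,0,0.03,0]]]'; python3 go.py .5985 -.160 .152 92.65;python3 - <<'E'
from h import *
c=capture("scene");cv2.imwrite("pics/s9.png",cv2.resize(c["pixels"][200:310,150:310],None,fx=5,fy=5,interpolation=cv2.INTER_CUBIC)[:,:,::-1])
E
```

```text
clock: 10.62
eef_pos: [0.5984, -0.1604, 0.165]
tcp_rot: [2.168, 2.268, 0.006]
force: [-0.8, 0.3, -1.4]
gripper_width: 0.0252
t 10.62 shift [0.0004 0.0001 0.013 ] spin -0.1 pos [ 0.5984 -0.1604  0.165 ] yaw 92.6 tilt 0.33 F [-0.8  0.3 -1.4] w 0.0252 j6 1.05
```

View pics/s9.png

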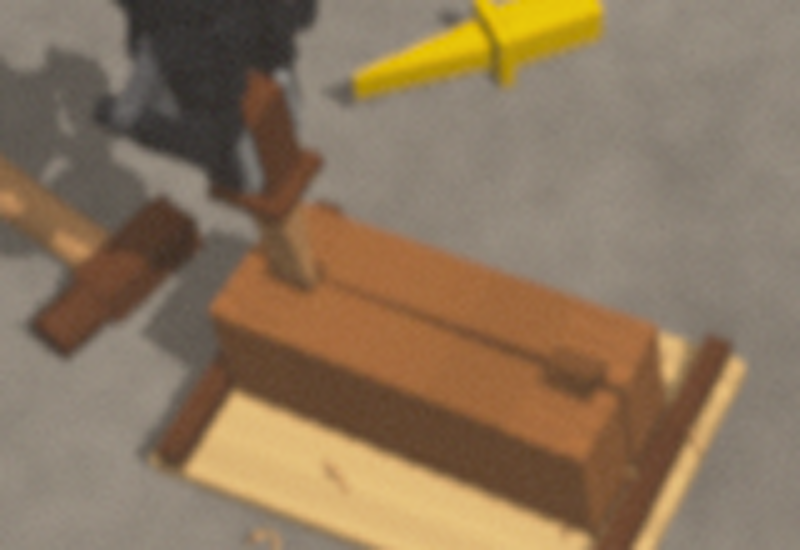

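```bash
python3 -m jog '[[[0.9,0.0004,0,0.003,0],[0.9,0.0004,0,0.006,0],[0.9,0.0004,0,0.009,0],[0.9,0.0004,0,0.012,0],[0.9,0.0004,0,0.014,0]]]'; python3 go.py .5985 -.160 .122 92.65
```

```text
clock: 11.08
eef_pos: [0.5983, -0.1599, 0.1497]
tcp_rot: [2.169, 2.268, 0.006]
force: [1.0, 0.4, -0.0]
gripper_width: 0.0251
t 11.08 shift [-0.0001  0.0001  0.0277] spin -0.1 pos [ 0.5983 -0.1599  0.1497] yaw 92.6 tilt 0.30 F [ 1.   0.4 -0. ] w 0.0251 j6 1.05
```

```bash
python3 -m jog '[[[0.9,0,0,0.002,0],[0.9,0,0,0.004,0],[0.9,0,0,0.006,0],[0.9,0,0,0.008,0],[0.9,0,0,0.01,0]]]'; python3 go.py .5985 -.160 .122 92.65
```

```text
clock: 11.5
eef_pos: [0.5991, -0.1603, 0.1412]
tcp_rot: [2.167, 2.266, 0.007]
force: [1.3, -0.3, 7.9]
gripper_width: 0.025
t 11.50 shift [ 0.0004 -0.0008  0.0192] spin -0.1 pos [ 0.5991 -0.1603  0.1412] yaw 92.6 tilt 0.44 F [ 1.3 -0.3  7.9] w 0.0250 j6 1.05
```

```bash
python3 -m jog '[[[0.9,0,-0.0003,0.002,0],[0.9,0,-0.0003,0.004,0],[0.9,0,-0.0003,0.0055,0],[0.9,0,-0.0003,0.007,0],[0.9,0,-0.0003,0.0085,0]]]'; python3 go.py .5985 -.160 .122 92.65
```

```text
clock: 11.92
eef_pos: [0.5999, -0.1608, 0.1343]
tcp_rot: [2.165, 2.264, 0.009]
force: [0.9, -0.2, 8.4]
gripper_width: 0.0252
t 11.92 shift [ 0.0009 -0.0015  0.0123] spin -0.1 pos [ 0.5999 -0.1608  0.1343] yaw 92.6 tilt 0.61 F [ 0.9 -0.2  8.4] w 0.0252 j6 1.05
```

```bash
python3 -m jog '[[[0.9,0,-0.0005,0.0015,0],[0.9,0,-0.0005,0.003,0],[0.9,0,-0.0005,0.0045,0],[0.9,0,-0.0005,0.006,0],[0.9,0,-0.0005,0.007,0]]]'; python3 go.py .5985 -.160 .122 92.65
```

```text
clock: 12.33
eef_pos: [0.6004, -0.1613, 0.1289]
tcp_rot: [2.163, 2.262, 0.01]
force: [1.0, 0.7, 7.4]
gripper_width: 0.0253
t 12.33 shift [ 0.0014 -0.002   0.0069] spin -0.1 pos [ 0.6004 -0.1613  0.1289] yaw 92.6 tilt 0.78 F [1.  0.7 7.4] w 0.0253 j6 1.05
```

```bash
python3 -m jog '[[[0.9,0,-0.0005,0.001,0],[0.9,0,-0.0005,0.002,0],[0.9,0,-0.0005,0.0027,0],[0.9,0,-0.0005,0.0034,0],[0.9,0,-0.0005,0.004,0]]]'; python3 go.py .5985 -.160 .122 92.65
```

```text
clock: 12.75
eef_pos: [0.6008, -0.1617, 0.1262]
tcp_rot: [2.161, 2.261, 0.011]
force: [1.7, 1.0, 7.4]
gripper_width: 0.0253
t 12.75 shift [ 0.0018 -0.0023  0.0042] spin -0.1 pos [ 0.6008 -0.1617  0.1262] yaw 92.6 tilt 0.91 F [1.7 1.  7.4] w 0.0253 j6 1.05
```

```bash
python3 -m jog '[[[0.9,0.0005,-0.0005,0.0013,0],[0.9,0.0008,-0.0005,0.0024,0],[0.9,0.001,-0.0005,0.0032,0],[0.9,0.001,-0.0005,0.0039,0],[0.9,0.001,-0.0005,0.0045,0]]]'; python3 go.py .5985 -.160 .122 92.65
```

```text
clock: 13.17
eef_pos: [0.6011, -0.1613, 0.123]
tcp_rot: [2.159, 2.259, 0.012]
force: [0.7, -0.3, 7.4]
gripper_width: 0.0251
t 13.17 shift [ 0.0014 -0.0025  0.001 ] spin -0.1 pos [ 0.6011 -0.1613  0.123 ] yaw 92.6 tilt 1.05 F [ 0.7 -0.3  7.4] w 0.0251 j6 1.05
```

```bash
python3 -m jog '[[[0.9,0.0005,-0.0005,0.0013,0],[0.9,0.0008,-0.0005,0.0024,0],[0.9,0.001,-0.0005,0.0032,0],[0.9,0.001,-0.0005,0.0039,0],[0.9,0.001,-0.0005,0.0043,0]]]'; python3 go.py .5985 -.160 .122 92.65
```

```text
clock: 13.58
eef_pos: [0.6017, -0.1611, 0.1213]
tcp_rot: [2.157, 2.256, 0.013]
force: [-1.5, 1.3, 15.8]
gripper_width: 0.0252
t 13.58 shift [ 0.0012 -0.0032 -0.0008] spin -0.1 pos [ 0.6017 -0.1611  0.1213] yaw 92.6 tilt 1.27 F [-1.5  1.3 15.8] w 0.0252 j6 1.05
```

```bash
python3 -m jog '[[[0.9,0,0,0.0025,0],[0.9,0,0,0.0025,0],[0.9,0,0,0.003,0],[0.9,0,0,0.003,0],[0.9,0,0,0.003,0]]]'; python3 go.py .5985 -.160 .122 92.65
```

```text
clock: 14.0
eef_pos: [0.6031, -0.1612, 0.1212]
tcp_rot: [2.154, 2.254, 0.016]
force: [-1.6, 3.0, 17.9]
gripper_width: 0.0253
t 14.00 shift [ 0.0014 -0.0045 -0.0009] spin -0.1 pos [ 0.6031 -0.1612  0.1212] yaw 92.6 tilt 1.49 F [-1.6  3.  17.9] w 0.0253 j6 1.05
```

The push rose from a steady 7.4 N to 17.9 N with no further descent, which is the right stop. Withdrawing.

```bash
python3 -m jog '[[[0.9,0,0,-0.004,0],[0.9,0,0,-0.012,0],[0.9,0,0,-0.026,0],[0.9,0,0,-0.046,0],[0.9,0,0,-0.074,0]]]'; python3 -m jog '[[[0.9,0,0,0,0],[0.9,0,0,0,0],[0.9,0,0,0,0],[0.9,0,0,0,0],[0.9,0,0,0,0]]]';python3 go.py .596 -.022 .196 92.65;python3 - <<'E'
from h import *
from scipy.spatial.transform import Rotation as Ro
s=sense(); z=Ro.from_rotvec(s["tcp_rot"]).as_matrix()[:,2]; print(z, "tip",s["eef_pos"]+z*.09)
c=capture("scene");cv2.imwrite("pics/s10.png",cv2.resize(c["pixels"][200:310,150:310],None,fx=5,fy=5,interpolation=cv2.INTER_CUBIC)[:,:,::-1])
E
```

```text
clock: 14.42
eef_pos: [0.5998, -0.16, 0.1937]
tcp_rot: [2.157, 2.257, 0.013]
force: [0.1, 0.0, -1.0]
gripper_width: 0.0255
clock: 14.83
eef_pos: [0.5992, -0.1598, 0.1923]
tcp_rot: [2.159, 2.258, 0.012]
force: [0.2, 0.2, -0.5]
gripper_width: 0.0251
t 14.83 shift [ 0.1378  0.0031 -0.0046] spin -0.1 pos [ 0.5992 -0.1598  0.1923] yaw 92.6 tilt 1.11 F [ 0.2  0.2 -0.5] w 0.0251 j6 1.05
[ 0.01824027 -0.00645364 -0.9998128 ] tip [ 0.60086087 -0.16036636  0.10233639]
```

View pics/s10.png

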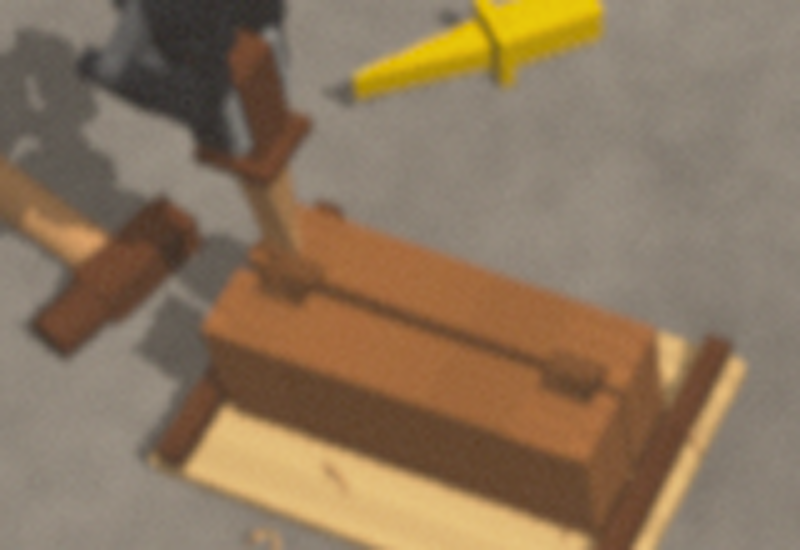

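```bash
python3 - <<'E'
from h import *
c=capture("scene")
for p in [(265.7,273.4),(264.2,274.6)]: print(ray(c,*p,.082))
W=cloud(c); m=(abs(W[...,2]-.082)<.006)&(W[...,0]>.5)&(W[...,0]<.68)&(W[...,1]<-.04)&(W[...,1]>-.14)
p=W[m]; r=cv2.minAreaRect((p[:,:2]*1000).astype(np.float32)); print(r)
E
python3 go.py .595 -.022 .196 92.65
```

```text
[ 0.58954044 -0.01984384  0.082     ]
[ 0.59355802 -0.02131098  0.082     ]
((599.924560546875, -89.97225189208984), (76.82042694091797, 101.65179443359375), 2.012582540512085)
t 14.93 shift [ 0.1379  0.0019 -0.0043] spin -0.1 pos [ 0.5994 -0.1598  0.1927] yaw 92.6 tilt 1.14 F [-0.5 -0.8 -0.1] w 0.0252 j6 1.05
```

```bash
python3 -m jog '[[[0.9,0.03,0.0004,-0.003,0],[0.9,0.065,0.001,-0.003,0],[0.9,0.1,0.0015,-0.003,0],[0.9,0.125,0.0015,-0.003,0],[0.9,0.1375,0.0015,-0.003,0]]]' >/dev/null; python3 -m jog '[[[0.9,0,0,0,0],[0.9,0,0,0,0],[0.9,0,0,0,0],[0.9,0,0,0,0],[0.9,0,0,0,0]]]' >/dev/null; python3 go.py .5945 -.0215 .172 92.65;python3 - <<'E'
from h import *
from scipy.spatial.transform import Rotation as Ro
s=sense(); z=Ro.from_rotvec(s["tcp_rot"]).as_matrix()[:,2]; print(z, "tip",s["eef_pos"]+z*.09)
c=capture("scene");cv2.imwrite("pics/s11.png",cv2.resize(c["pixels"][200:310,150:310],None,fx=5,fy=5,interpolation=cv2.INTER_CUBIC)[:,:,::-1])
E
```

```text
t 15.77 shift [-0.0006 -0.0002  0.0224] spin -0.0 pos [ 0.5942 -0.0207  0.1944] yaw 92.6 tilt 1.10 F [ 1.   0.2 -0.6] w 0.0250 j6 1.27
[ 0.0181466  -0.00612662 -0.99981657] tip [ 0.59585137 -0.0212792   0.10436774]
```

View pics/s11.png

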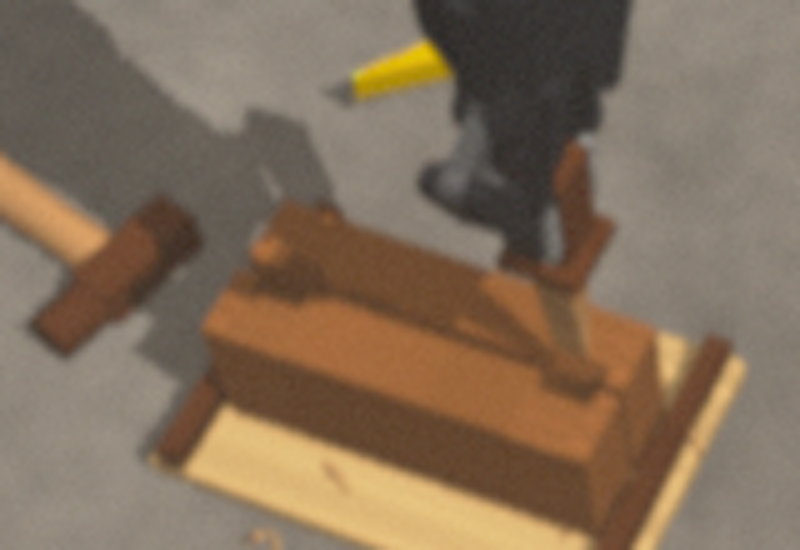

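```bash
python3 -m jog '[[[0.9,-0.0003,0,0.006,0],[0.9,-0.0006,0,0.012,0],[0.9,-0.0006,0,0.018,0],[0.9,-0.0006,0,0.024,0],[0.9,-0.0006,0,0.03,0]]]'; python3 go.py .5945 -.0215 .14 92.65;python3 - <<'E'
from h import *
c=capture("scene");cv2.imwrite("pics/s12.png",cv2.resize(c["pixels"][200:310,150:310],None,fx=5,fy=5,interpolation=cv2.INTER_CUBIC)[:,:,::-1])
E
```

```text
clock: 16.23
eef_pos: [0.5946, -0.0214, 0.1634]
tcp_rot: [2.158, 2.26, 0.012]
force: [0.2, 0.7, -1.5]
gripper_width: 0.0256
t 16.23 shift [ 0.     -0.0005  0.0234] spin -0.0 pos [ 0.5946 -0.0214  0.1634] yaw 92.6 tilt 1.06 F [ 0.2  0.7 -1.5] w 0.0256 j6 1.27
```

View pics/s12.png

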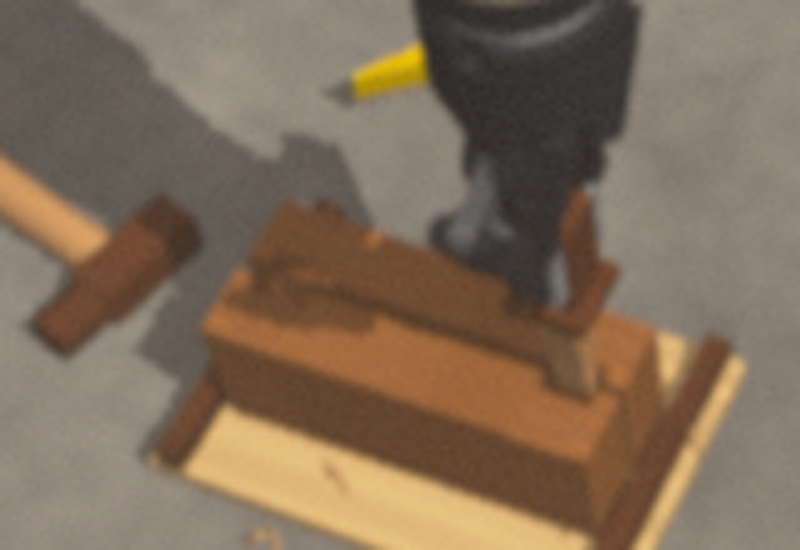

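The tip is inside the left slot at about (572,380). Continuing down.

```bash
python3 -m jog '[[[0.9,0,0,0.003,0],[0.9,0,-0.0002,0.007,0],[0.9,0,-0.0003,0.011,0],[0.9,0,-0.0004,0.015,0],[0.9,0,-0.0004,0.018,0]]]'; python3 go.py .5945 -.0215 .132 92.65
```

```text
clock: 16.7
eef_pos: [0.5939, -0.0212, 0.1436]
tcp_rot: [2.159, 2.261, 0.011]
force: [-0.6, 0.9, -0.9]
gripper_width: 0.0254
t 16.70 shift [-0.0002  0.0004  0.0116] spin -0.0 pos [ 0.5939 -0.0212  0.1436] yaw 92.6 tilt 0.96 F [-0.6  0.9 -0.9] w 0.0254 j6 1.27
```

```bash
python3 -m jog '[[[0.9,0,-0.0001,0.002,0],[0.9,0,-0.0002,0.004,0],[0.9,0,-0.0003,0.006,0],[0.9,0,-0.0004,0.008,0],[0.9,0,-0.0004,0.01,0]]]'; python3 go.py .5945 -.0215 .132 92.65
```

```text
clock: 17.12
eef_pos: [0.594, -0.0214, 0.1338]
tcp_rot: [2.159, 2.26, 0.012]
force: [1.3, -0.5, -0.2]
gripper_width: 0.0254
t 17.12 shift [-0.0002  0.0005  0.0018] spin -0.0 pos [ 0.594  -0.0214  0.1338] yaw 92.6 tilt 1.01 F [ 1.3 -0.5 -0.2] w 0.0254 j6 1.27
```

```bash
python3 -m jog '[[[0.9,0,-0.0001,0.0015,0],[0.9,0,-0.0002,0.003,0],[0.9,0,-0.0003,0.0045,0],[0.9,0,-0.0004,0.006,0],[0.9,0,-0.0004,0.0075,0]]]'; python3 go.py .5945 -.0215 .122 92.65
```

```text
clock: 17.53
eef_pos: [0.5943, -0.0216, 0.1273]
tcp_rot: [2.158, 2.259, 0.013]
force: [0.7, 0.6, 7.6]
gripper_width: 0.0252
t 17.53 shift [0.0001 0.0002 0.0053] spin -0.0 pos [ 0.5943 -0.0216  0.1273] yaw 92.6 tilt 1.11 F [0.7 0.6 7.6] w 0.0252 j6 1.27
```

```bash
python3 -m jog '[[[0.9,0,-0.0003,0.0013,0],[0.9,0,-0.0005,0.0024,0],[0.9,0,-0.0005,0.0032,0],[0.9,0,-0.0005,0.0039,0],[0.9,0,-0.0005,0.0045,0]]]'; python3 go.py .5945 -.0215 .122 92.65
```

```text
clock: 17.95
eef_pos: [0.5946, -0.0218, 0.124]
tcp_rot: [2.156, 2.258, 0.015]
force: [0.3, 0.3, 7.3]
gripper_width: 0.0254
t 17.95 shift [ 0.0003 -0.0001  0.002 ] spin -0.0 pos [ 0.5946 -0.0218  0.124 ] yaw 92.6 tilt 1.23 F [0.3 0.3 7.3] w 0.0254 j6 1.27
```

D is about 48 mm and the push is steady at 7 N. Continuing.

```bash
python3 -m jog '[[[0.9,0.0002,-0.0003,0.0013,0],[0.9,0.0003,-0.0005,0.0024,0],[0.9,0.0003,-0.0005,0.0032,0],[0.9,0.0003,-0.0005,0.0039,0],[0.9,0.0003,-0.0005,0.0045,0]]]'; python3 go.py .5945 -.0215 .122 92.65
```

```text
clock: 18.37
eef_pos: [0.595, -0.0217, 0.1208]
tcp_rot: [2.155, 2.257, 0.016]
force: [0.6, -0.5, 7.4]
gripper_width: 0.0249
t 18.37 shift [ 0.0003 -0.0004 -0.0012] spin -0.0 pos [ 0.595  -0.0217  0.1208] yaw 92.6 tilt 1.36 F [ 0.6 -0.5  7.4] w 0.0249 j6 1.27
```

```bash
python3 -m jog '[[[0.9,0.0002,-0.0003,0.0013,0],[0.9,0.0003,-0.0005,0.0024,0],[0.9,0.0003,-0.0005,0.0032,0],[0.9,0.0003,-0.0005,0.0039,0],[0.9,0.0003,-0.0005,0.0043,0]]]'; python3 go.py .5945 -.0215 .122 92.65
```

```text
clock: 18.78
eef_pos: [0.5957, -0.0217, 0.119]
tcp_rot: [2.153, 2.255, 0.019]
force: [-1.8, 0.9, 17.1]
gripper_width: 0.0255
t 18.78 shift [ 0.0003 -0.0011 -0.0031] spin -0.0 pos [ 0.5957 -0.0217  0.119 ] yaw 92.6 tilt 1.56 F [-1.8  0.9 17.1] w 0.0255 j6 1.27
```

Sudden rise. Holding the contact to confirm.

```bash
python3 -m jog '[[[0.9,0,0,0.0025,0],[0.9,0,0,0.0025,0],[0.9,0,0,0.003,0],[0.9,0,0,0.003,0],[0.9,0,0,0.003,0]]]'; python3 go.py .5985 -.160 .122 92.65
```

```text
clock: 19.2
eef_pos: [0.5972, -0.0218, 0.1189]
tcp_rot: [2.15, 2.252, 0.023]
force: [-0.9, 2.2, 17.3]
gripper_width: 0.0252
t 19.20 shift [-0.1382 -0.005  -0.0019] spin 0.0 pos [ 0.5972 -0.0218  0.1189] yaw 92.7 tilt 1.79 F [-0.9  2.2 17.3] w 0.0252 j6 1.27
```

The left stop is confirmed: z stayed at 0.119 while the push held at 17 N. Withdrawing.

```bash
python3 -m jog '[[[0.9,0,0,-0.004,0],[0.9,0,0,-0.014,0],[0.9,0,0,-0.034,0],[0.9,0,0,-0.064,0],[0.9,0,0,-0.09,0]]]' >/dev/null;python3 -m jog '[[[0.9,0,0,0,0],[0.9,0,0,0,0],[0.9,0,0,0,0],[0.9,0,0,0,0],[0.9,0,0,0,0]]]' >/dev/null; python3 go.py .502 .238 .21 106.5
```

```text
t 20.03 shift [ 0.2626 -0.0786 -0.0061] spin -13.8 pos [ 0.5928 -0.0207  0.2082] yaw 92.7 tilt 1.53 F [ 0.4  0.7 -1.3] w 0.0255 j6 1.27
```

```bash
python3 -m jog '[[[0.9,0.03,-0.008,-0.006,-2.8],[0.9,0.065,-0.018,-0.006,-5.6],[0.9,0.1,-0.03,-0.006,-8.4],[0.9,0.135,-0.04,-0.006,-11.2],[0.9,0.17,-0.05,-0.006,-13.8]]]' >/dev/null; python3 go.py .502 .238 .21 106.5
```

```text
t 20.45 shift [ 0.0951 -0.0046 -0.001 ] spin 0.1 pos [0.5336 0.1482 0.2104] yaw 106.6 tilt 1.46 F [ 0.4  0.  -1.8] w 0.0253 j6 1.32
```

```bash
python3 -m jog '[[[0.9,0.03,-0.002,0,0],[0.9,0.06,-0.004,0,0],[0.9,0.085,-0.0046,0,0],[0.9,0.095,-0.0046,0,0],[0.9,0.095,-0.0046,0,0]]]' >/dev/null;python3 -m jog '[[[0.9,0,0,0,0],[0.9,0,0,0,0],[0.9,0,0,0,0],[0.9,0,0,0,0],[0.9,0,0,0,0]]]' >/dev/null; python3 go.py .502 .238 .21 106.5
cat > tip.py <<'E'
from h import *
import sys
from scipy.spatial.transform import Rotation as Ro
def fit(c,u0,v0,w,h,k,name,cen=None):
    s=sense(); R=Ro.from_rotvec(s["tcp_rot"]).as_matrix(); ex,ey,ez=R[:,1],R[:,0],-R[:,2]
    o=s["eef_pos"]-.09*ez; print("tip",o.round(4),"zaxis",ez.round(4))
    im=cv2.resize(c["pixels"][v0:v0+h,u0:u0+w],None,fx=k,fy=k,interpolation=cv2.INTER_CUBIC)
    f=lambda X:tuple(int(round(k*(a-b+.5))) for a,b in zip(proj(c,X),(u0,v0)))
    def box(o,ex,ey,ez,hx,hy,z0,z1,hx0=None,col=(0,255,0)):
        hx0=hx if hx0 is None else hx0; q=[(1,1),(1,-1),(-1,-1),(-1,1)]
        P=lambda a,h,z:f(o+a[0]*h*ex+a[1]*hy*ey+z*ez)
        for i in range(4):
            a,b=q[i],q[(i+1)%4]; cv2.line(im,P(a,hx0,z0),P(a,hx,z1),col,1)
            cv2.line(im,P(a,hx0,z0),P(b,hx0,z0),col,1);cv2.line(im,P(a,hx,z1),P(b,hx,z1),col,1)
    box(o,ex,ey,ez,.013,.013,.079,.131);box(o,ex,ey,ez,.018,.018,.071,.079);box(o,ex,ey,ez,.01025,.008,0,.07,.0015)
    th=np.radians(16.5);bx=np.array([np.cos(th),np.sin(th),0]);by=np.array([-bx[1],bx[0],0])
    box(np.array([.5028,.238,.079]),bx,by,np.array([0,0,1.]),.0135,.0115,0,0,None,(255,0,0))
    cv2.imwrite(name,im[:,:,::-1])
E
python3 - <<'E'
from tip import *
fit(capture("scene"),360,200,90,80,7,"pics/s13.png")
E
```

```text
t 21.28 shift [-0.0011  0.0005 -0.0018] spin 0.2 pos [0.5012 0.2389 0.2081] yaw 106.7 tilt 1.38 F [-0.9  0.4 -1.5] w 0.0251 j6 1.50
tip [0.5032 0.2383 0.1182] zaxis [-0.0229  0.0077  0.9997]
```

View pics/s13.png

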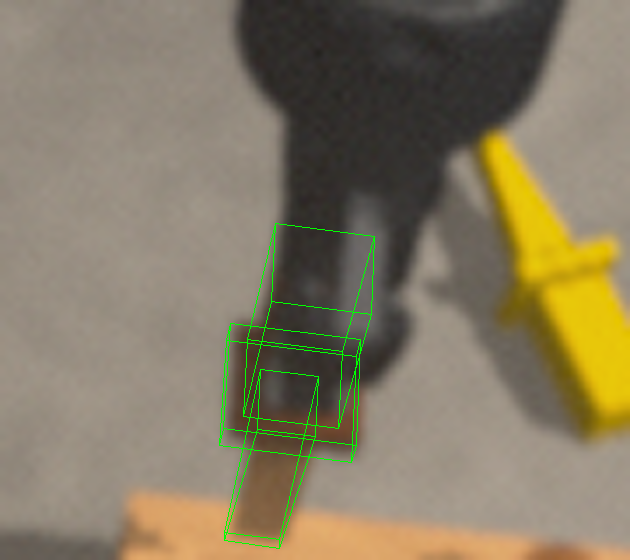

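```bash
python3 -m jog '[[[0.9,-0.0003,0,0.01,-0.1],[0.9,-0.0003,0,0.02,-0.2],[0.9,-0.0003,-0.0003,0.03,-0.2],[0.9,-0.0003,-0.0005,0.04,0],[0.9,-0.0003,-0.0005,0.04,0]]]'; python3 go.py .502 .2388 .1 106.5
python3 - <<'E'
from tip import *
fit(capture("scene"),360,220,90,80,7,"pics/s14.png")
E
```

```text
clock: 21.75
eef_pos: [0.5002, 0.2379, 0.1648]
tcp_rot: [1.864, 2.504, 0.007]
force: [-0.6, -0.7, -1.0]
gripper_width: 0.0251
t 21.75 shift [0.0012 0.0009 0.0649] spin 0.2 pos [0.5002 0.2379 0.1648] yaw 106.7 tilt 1.18 F [-0.6 -0.7 -1. ] w 0.0251 j6 1.49
tip [0.5024 0.2373 0.0762] zaxis [-0.02    0.0083  0.9998]
```

View pics/s14.png

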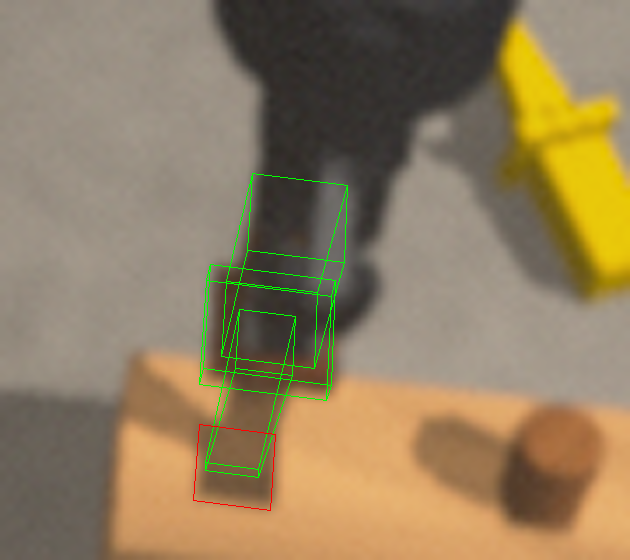

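The tip is at the hole: its model at (235,470) falls inside the dark slot around (235,470). Continuing down.

```bash
python3 -m jog '[[[0.9,0.0007,0.0008,0.008,0.2],[0.9,0.0007,0.0006,0.016,0.2],[0.9,0.0007,0.0004,0.024,0.2],[0.9,0.0007,0.0002,0.032,0.2],[0.9,0.0007,0,0.036,0.2]]]'; python3 go.py .502 .2385 .1 106.5
```

```text
clock: 22.22
eef_pos: [0.5006, 0.2383, 0.1286]
tcp_rot: [1.868, 2.501, 0.006]
force: [-0.2, 0.0, -0.8]
gripper_width: 0.0255
t 22.22 shift [0.0002 0.001  0.0286] spin -0.0 pos [0.5006 0.2383 0.1286] yaw 106.5 tilt 1.17 F [-0.2  0.  -0.8] w 0.0255 j6 1.50
```

```bash
python3 -m jog '[[[0.9,0.0002,0.0012,0.006,0],[0.9,0.0002,0.0012,0.012,0],[0.9,0.0002,0.001,0.017,0],[0.9,0.0002,0.001,0.021,0],[0.9,0.0002,0.001,0.024,0]]]'; python3 go.py .502 .2385 .098 106.5
```

```text
clock: 22.63
eef_pos: [0.5018, 0.2385, 0.1041]
tcp_rot: [1.868, 2.501, 0.006]
force: [0.1, -0.7, -2.1]
gripper_width: 0.0254
t 22.63 shift [0.     0.0001 0.0061] spin -0.0 pos [0.5018 0.2385 0.1041] yaw 106.5 tilt 1.16 F [ 0.1 -0.7 -2.1] w 0.0254 j6 1.50
```

```bash
python3 -m jog '[[[0.9,0,0,0.002,0],[0.9,0,0,0.004,0],[0.9,0,0,0.0055,0],[0.9,0,0,0.007,0],[0.9,0,0,0.0075,0]]]'; python3 go.py .502 .2385 .098 106.5
```

```text
clock: 23.05
eef_pos: [0.5021, 0.2385, 0.0982]
tcp_rot: [1.868, 2.501, 0.007]
force: [-6.8, -2.5, 15.5]
gripper_width: 0.0254
t 23.05 shift [ 0.0001 -0.0001  0.0001] spin -0.0 pos [0.5021 0.2385 0.0982] yaw 106.5 tilt 1.20 F [-6.8 -2.5 15.5] w 0.0254 j6 1.50
```

It seats at the same height as when picked up (0.098). Releasing.

```bash
python3 -m jog '[[[0.3,0,0,0,0],[-0.3,0,0,0,0],[-1,0,0,0,0],[-1,0,0,0,0],[-1,0,0,0,0]]]'; python3 -m jog '[[[-1,0,0,0,0],[-1,0,0,0,0],[-1,0,0,-0.01,0],[-1,0,0,-0.03,0],[-1,0,0,-0.06,0]]]'; python3 -m jog '[[[-1,0,0,-0.03,0],[-1,0,0,-0.06,0],[-1,0,0,-0.09,0],[-1,0,0,-0.1,0],[-1,0,0,-0.1,0]]]'; python3 go.py .38 .1 .26 106.5
python3 - <<'E'
from h import *
c=capture("scene"); k=5
cv2.imwrite("pics/s15.png",cv2.resize(c["pixels"][210:340,350:480],None,fx=4,fy=4,interpolation=cv2.INTER_CUBIC)[:,:,::-1])
E
```

```text
clock: 23.47
eef_pos: [0.5021, 0.2385, 0.098]
tcp_rot: [1.868, 2.501, 0.007]
force: [0.3, 0.1, 0.5]
gripper_width: 0.0768
clock: 23.88
eef_pos: [0.4994, 0.2386, 0.1568]
tcp_rot: [1.87, 2.503, 0.002]
force: [0.6, -0.1, 0.3]
gripper_width: 0.0853
clock: 24.3
eef_pos: [0.4992, 0.2399, 0.2608]
tcp_rot: [1.867, 2.5, 0.008]
force: [0.1, 0.1, -0.4]
gripper_width: 0.0854
t 24.30 shift [-0.1003 -0.154  -0.0004] spin -0.0 pos [0.4992 0.2399 0.2608] yaw 106.5 tilt 1.26 F [ 0.1  0.1 -0.4] w 0.0854 j6 1.50
```

View pics/s15.png

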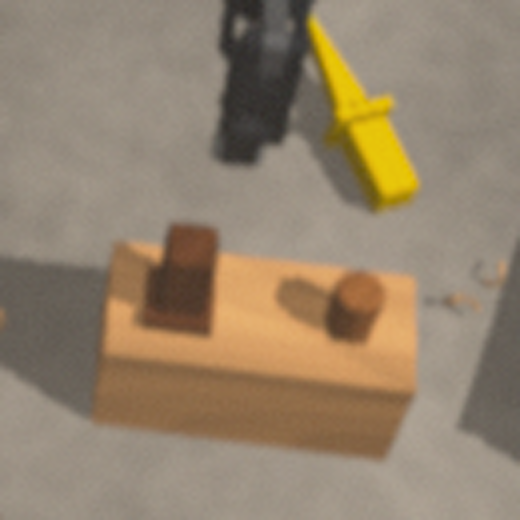

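The wedge stands in its slot with its collar on the block, at about (185,280). Next I check the openings.

```bash
python3 - <<'E'
from h import *
c=capture("top");cv2.imwrite("pics/t16.png",cv2.resize(c["pixels"][150:210,320:440],None,fx=6.5,fy=6.5,interpolation=cv2.INTER_CUBIC)[:,:,::-1])
W=cloud(c); print(rect(W,.076,.088,.45,.75,-.25,.12)); print("handle",rect(W,.132,.146,.47,.54,.2,.27))
c=capture("scene");cv2.imwrite("pics/s16.png",cv2.resize(c["pixels"][230:310,180:310],None,fx=6,fy=6,interpolation=cv2.INTER_CUBIC)[:,:,::-1])
W=cloud(c); print(rect(W,.076,.088,.45,.75,-.25,.12)); print("handle",rect(W,.132,.146,.47,.54,.2,.27))
E
```

```text
(2163, ((601.7918701171875, -91.38460540771484), (76.28550720214844, 184.60769653320312), 2.7450687885284424), array([ 0.60111765, -0.09100757,  0.08285634]))
handle (139, ((501.8030090332031, 238.12939453125), (25.222929000854492, 26.10366439819336), 17.295421600341797), array([0.50165007, 0.23792947, 0.13976421]))
(2335, ((600.7310180664062, -89.73739624023438), (77.8152084350586, 186.1122589111328), 2.5669026374816895), array([ 0.60232124, -0.0868287 ,  0.08149334]))
handle (155, ((502.8173522949219, 240.3677215576172), (28.282350540161133, 26.322872161865234), 12.299635887145996), array([0.50402521, 0.24028301, 0.13841113]))
```

View pics/t16.png

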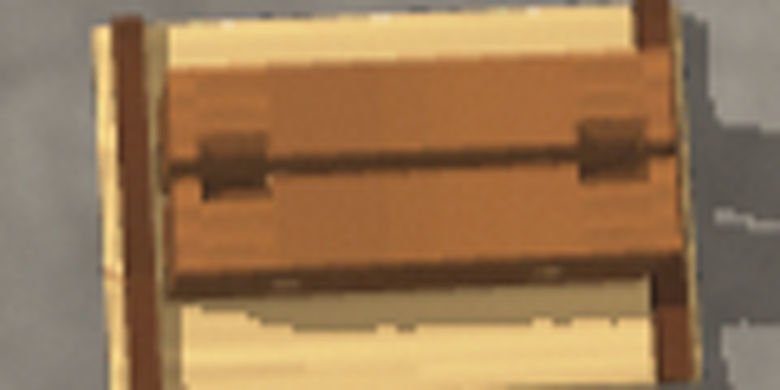

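View pics/s16.png

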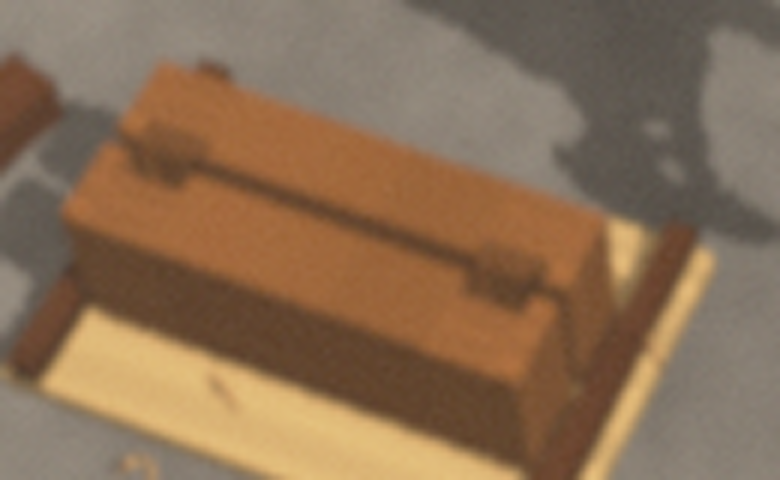

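The form's overall width grew from 68.9 to 76.3 mm, and the seam gap looks even from end to end. The wedge handle is about 1 mm from the slot centre with its top at 0.139–0.140 m, so it is seated.

```bash
python3 - <<'E'
from cell import *
print(finish_job())
E
```

```text
the job is handed in; nothing more can be done
None
```

The job is done and handed in at about 24.4 s of the 72 s allowed. `finish_job` gives no verdict, so everything below is my own measurement.

**What I did**
1. I took the brown wedge from the tool block, leaving the yellow look-alikes alone.
2. I pushed it about 43 mm down the left slot, which by the formula opens that end about 4.7 mm.
3. I went down the right slot until the push rose from a steady 7.4 N to about 18 N, at a depth of about 51 mm. That was the stop, and I held it for over 0.4 s.
4. I went down the left slot until the push rose from 7.4 N to about 17 N, at a depth of about 53 mm, and held that the same way.
5. I stood the wedge back in its slot, released it and moved the arm clear above the block.

**Last checks**
- **Opening:** the far half is open about 7 mm with an even gap. The top camera's overall width grew from 68.9 to 76.3 mm, and the two depths give about 6.7 mm on the right and 7.2 mm on the left.
- **Wedge:** its handle is about 1 to 2.5 mm from the slot's middle, depending on the camera. Its top is at 139 mm, so the collar sits on the block.
- **Forces:** the highest reading I saw on the form was about 18 N, taken at the end of each move; brief peaks in between were not recorded.
- **Bystanders:** I moved near none of them and saw no shift in the pictures, but I did not measure each one.

**Small disagreements**
- The two cameras differ by about 2 mm in position.
- The tool tilted by up to 1.8 degrees under load. The slots had enough room for that.

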